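Load the glaze-test wheel and hold its index pin out

ROBOT

A 6-joint arm with a two-finger parallel gripper is mounted at the origin on the work surface; the furniture and walls round the work are solid. World frame = base frame: x ahead of the robot, y to its left, z up, the work surface at z = 0. Lengths are in m, angles in rad, forces in N, time in s.
With the tool pointing down it reaches from about 0.3 to 0.775 m from the base axis. Payload 14.6 kg.
Tool frame: the origin (TCP) lies midway between the tips of the shut fingers; the grasp point (between the pads) lies 19 mm behind it; z points along the fingers, y is the direction in which the jaws open and shut (so a half turn about z gives the same grasp; the last joint's range is limited). The gripper opens to 85 mm and grips with 20 to 120 N. Pads are 22 mm wide; open, the fingers measure 114 mm over their backs; the gripper's body (76 mm by 85 mm) begins 54 mm behind the grasp point. The pads swing forward as they close: fully open they stand 13 mm farther back than shut.
Start: joints at [1.151, 0.3, 1.521, -0, 1.321, -0.067], TCP at [0.19, 0.516, 0.231] pointing down, gripper open.
Joint ranges: [-3.03, 3.03], [-0.79, 2.21], [0.23, 2.52], [-1.04, 4.18], [0, 3.07], [-2.55, 2.55]. Speed limits (rad/s): [2.22, 2.22, 2.57, 3.14, 3.14, 3.14].

INTERFACE

Orientations are given as a unit quaternion [x, y, z, w].
In Python, from workcell import env gives the robot as it stands. The module is installed in compiled form; this text tells all that it offers.
- The arm moves only by the tool move_arm, never from a script. Its arguments are lists of equal length, an entry for each row: "fingers": the opening, from -1 (shut) to 1 (fully open); "xyz": the shift along the tool's x, y, z in mm, a list of three; "turn": the turn about the tool's z in degrees. A call has exactly 8 rows; each row shifts and turns the commanded pose from where the row before left it, along the tool's axes as they then stand; what a row does not reach is not made up. A row lasts 1/8 s, in which the tool goes at most 62.5 mm and 10.7 degrees, less where a joint would pass 70% of its speed; a pose out of reach is approached as far as the arm can. A call is refused whole if a number of a shift passes 62.5 or a number of a turn 10.7, either way. A call with a gripper value outside its range is refused whole. The fingers move at their own pace and stop on an object; "force" is the grip in N (left out, the last holds). Time passes only in rows, so rows that do not move let the fingers close, or fill a call up. It gives the time, the measured TCP pose, the force and the opening at its end, in the units of the state.
- env.sense(): the state, without advancing time (a new reading comes with each control period).
- env.get_image(name): name is "scene" or "top" or "wrist"; returns a dict with "img" (384x512x3 uint8, red, green, blue), "mtx" (3x3 intrinsics, pixels), "position" and "rotation" of the camera in the world. Camera axes: x right, y down, z forward; pixel columns grow to the right and rows downward; lengths in m; the calibration is good to about 2 mm. A picture is of the moment at which its call begins. There is no depth.
- env.hand_in(): hands the job in, once; it reports no verdict.
The state is a dict: "t": time; "joints": joint angles; "dq": joint speeds; "joint_torque": joint torques, N m; "tcp_pos": TCP position; "tcp_rot": TCP orientation; "wrist_force": force on the tool from outside, world axes, zero at the start; "torque": the same for the moment, N m; "finger_gap": opening from 0.0 (shut) to 1.0 (fully open).
Only numpy, scipy, OpenCV 4.12 (cv2) and the standard library are available. Lean on these libraries where they do the work, as an engineer would, in place of code of your own. Each camera call takes 0.05 s, during which the arm holds its last target.

TASK

Stand the two loose fired clay plugs, one each, in the two empty cups of the little index wheel, right down on the cup floors, and leave the plug that is already loaded in its cup. Only then take the black knob of the sprung index pin and pull it straight up, all the way, so the pin is clear of its hole in the wheel; finish still gripping the knob and holding it up there, because I am about to turn the wheel. Leave the bowl, the beaker and the loop tool where they are.

Things in the scene. Friction and masses are not known exactly. Their poses are not given: they have to be found in the camera images.
- station: index wheel station, fixed: grey round foot, flat pale aluminium wheel 224 mm across (top 34 mm above the table) with three steel cups and three low brass bushings, grey bracket with the index pin at the rim. Origin on the table at the wheel's axis; the pin stands 100 mm along its -x, the bracket's outer face 150 mm along -x, bracket top 66 mm above the table. The seated pin locks the wheel
- plug_a: fired clay test plug, upright terracotta cylinder, 26 mm diameter, 60 mm tall, about 65 g; origin at the centre of its underside, z up its axis. Starts standing alone on the table
- plug_b: fired clay test plug, upright terracotta cylinder, 26 mm diameter, 60 mm tall, about 65 g; origin at the centre of its underside, z up its axis. Starts standing alone on the table
- plug_c: fired clay test plug, upright terracotta cylinder, 26 mm diameter, 60 mm tall, about 65 g; origin at the centre of its underside, z up its axis. Already standing in the cup opposite the index pin; stays there
- cup0_floor (a point): centre of the inner floor (37 mm above the table) of one of the three round steel cups on the wheel, 120 degrees apart, 50 mm from the wheel's axis; each is 32 mm inside, 38 mm outside, 25 mm deep (rim 25 mm above this point). This cup, farthest from the index pin, already holds a plug
- cup1_floor (a point): centre of the inner floor (37 mm above the table) of one of the three round steel cups on the wheel, 120 degrees apart, 50 mm from the wheel's axis; each is 32 mm inside, 38 mm outside, 25 mm deep (rim 25 mm above this point). Empty at the start, one of the two cups nearer the index pin
- cup2_floor (a point): centre of the inner floor (37 mm above the table) of one of the three round steel cups on the wheel, 120 degrees apart, 50 mm from the wheel's axis; each is 32 mm inside, 38 mm outside, 25 mm deep (rim 25 mm above this point). Empty at the start, one of the two cups nearer the index pin
- knob_grip (a point): centre of the index pin's black knob, where to grip: upright ribbed cylinder, 26 mm diameter, 27 mm tall, underside 14 mm below and top 13 mm above this point, which is 91 mm above the table when the pin is seated. Below it: brass neck (18 mm wide) up to 17 mm under this point, bracket top 25 mm under it. Moves with the pin
- index_pin: the index pin with its knob; origin at the centre of the knob's underside, z up
- pin_lift (a joint): lift of the index pin, m: 0 seated, 0.020 at its upper stop; about 0.009 of it is in the wheel's bushing when seated. A spring pulls it down with 6 N when seated, 10 N fully up, so it snaps back when let go
- bowl_blue: blue bowl, 101 mm across, 58 mm tall; origin at the centre of its underside; to be left alone
- cup_beaker: clay beaker, 75 mm across, 84 mm tall; origin at the centre of its underside; to be left alone
- loop_a: loop tool lying on the table, 175 mm long, 18 mm wide, 11 mm high; to be left alone

How it is judged:
By the outcome, as a careful person would: the job done as asked, in the order asked, and still so for the second after the job is handed in, while the arm keeps its last pose, push and grip.
It also fails if it takes over 70 s, if anything falls off the work surface, if the arm or the gripper's body presses on something with over 40 N, if the wrist force passes 120 N, or if a joint passes its speed limit or range.

## Working session

There is one attempt and no reset: what is moved stays moved. The work goes in short steps, Python scripts to look and compute and a tool call to move; the robot and the scene stay as the last step left them, time stands still between calls to the robot, and variables do not carry over. Pictures are saved under pics/ and viewed, and the job is handed in when it is done.

Besides the shell and the picture viewer there is one more tool, called after "Request:" as a command line: name --pt "numbers of a row" for each row, then --argument value for the rest. move_arm: Moves the arm, as the interface text tells. Its arguments: {"type":"object","properties":{"fingers":{"type":"array","items":{"type":"number"}},"xyz":{"type":"array","items":{"type":"array","items":{"type":"number"}}},"turn":{"type":"array","items":{"type":"number"}},"force":{"type":"number"}},"required":["fingers","xyz","turn"]}

```bash
mkdir -p pics
cat > h.py <<'E'
import numpy as np, cv2
from workcell import env
def snap(n,f):
    d=env.get_image(n); cv2.imwrite('pics/'+f,d['img'][:,:,::-1]); np.savez('pics/'+f+'.npz',**{k:np.array(d[k]) for k in d}); return d
def load(f): return dict(np.load('pics/'+f+'.npz'))
def px2w(d,u,v,z):
    r=d['rotation']@np.linalg.inv(d['mtx'])@np.array([u,v,1.]); p=d['position']; return p+r*(z-p[2])/r[2]
def w2px(d,P):
    c=d['rotation'].T@(np.array(P)-d['position']); q=d['mtx']@c; return q[:2]/q[2]
E
python3 - <<'E'
from h import *
for n in ['scene','top','wrist']:
    d=snap(n,n+'0.png'); print(n,d['position'],np.array(d['rotation']).shape, np.round(d['rotation'],3).tolist())
s=env.sense(); print(s)
E
```

```text
scene [-0.12165722 -0.59852092  0.57459563] (4,) [0.764, -0.409, 0.242, -0.436]
top [ 0.37393506 -0.10351491  1.17687694] (4,) [-0.691, 0.716, -0.072, 0.074]
wrist [0.11109069 0.54556717 0.37379365] (4,) [0.809, 0.564, 0.095, 0.136]
{'t': 0.15, 'joints': array([ 1.15140810e+00,  3.00361238e-01,  1.52142839e+00, -5.46579895e-06,
        1.32067221e+00, -6.65885565e-02]), 'dq': array([-0.00115643, -0.00100599, -0.00132014,  0.00039415, -0.00081508,
        0.00106131]), 'joint_torque': array([ 2.53907448e-03, -5.43662632e+01, -3.61888647e+01, -1.19562412e-05,
        3.11751508e-03, -5.77750438e-05]), 'tcp_pos': array([0.18996928, 0.51597249, 0.23084617]), 'tcp_rot': array([ 1.75485737e-01,  9.84481878e-01, -4.22462030e-04, -1.01994893e-04]), 'wrist_force': array([-0.03225876,  0.67963898, -1.05972326]), 'torque': array([ 0.04866795,  0.03886099, -0.01703729]), 'finger_gap': 0.9990418123399509}
```

Rotation is a quaternion; fix the helper and view.

```bash
cat > h.py <<'E'
import numpy as np, cv2
from scipy.spatial.transform import Rotation as R
from workcell import env
def snap(n,f):
    d=env.get_image(n); cv2.imwrite('pics/'+f,d['img'][:,:,::-1]); d={k:np.array(d[k]) for k in d}; d['rotation']=R.from_quat(d['rotation']).as_matrix(); np.savez('pics/'+f+'.npz',**d); return d
def load(f):
    d=dict(np.load('pics/'+f+'.npz'))
    if d['rotation'].shape==(4,): d['rotation']=R.from_quat(d['rotation']).as_matrix()
    return d
def px2w(d,u,v,z):
    r=d['rotation']@np.linalg.inv(d['mtx'])@np.array([u,v,1.]); p=d['position']; return p+r*(z-p[2])/r[2]
def w2px(d,P):
    c=d['rotation'].T@(np.array(P)-d['position']); q=d['mtx']@c; return q[:2]/q[2]
E
for i in scene0 top0; do python3 -c "
import cv2;i=cv2.imread('pics/$i.png');cv2.imwrite('pics/${i}_b.png',cv2.resize(i,(800,600),interpolation=3))"; done
```

```text
(no output)
```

View pics/top0_b.png

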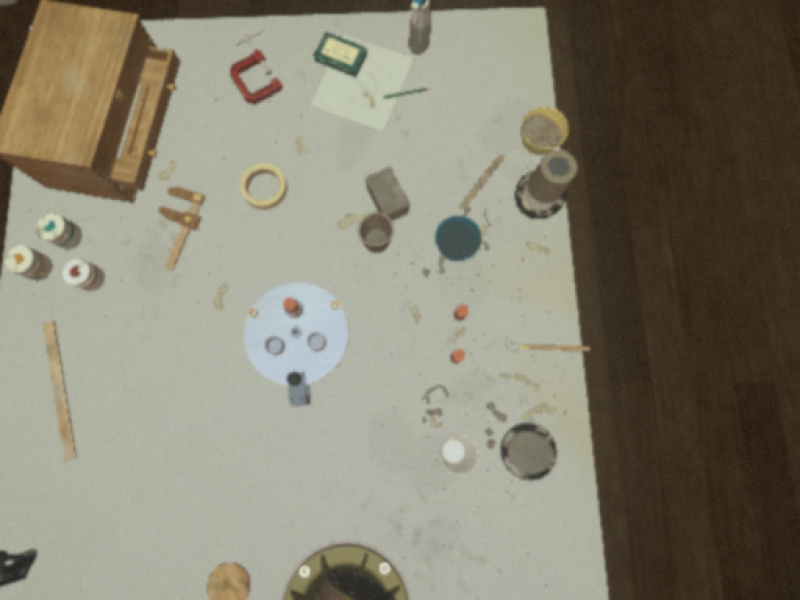

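View pics/scene0_b.png

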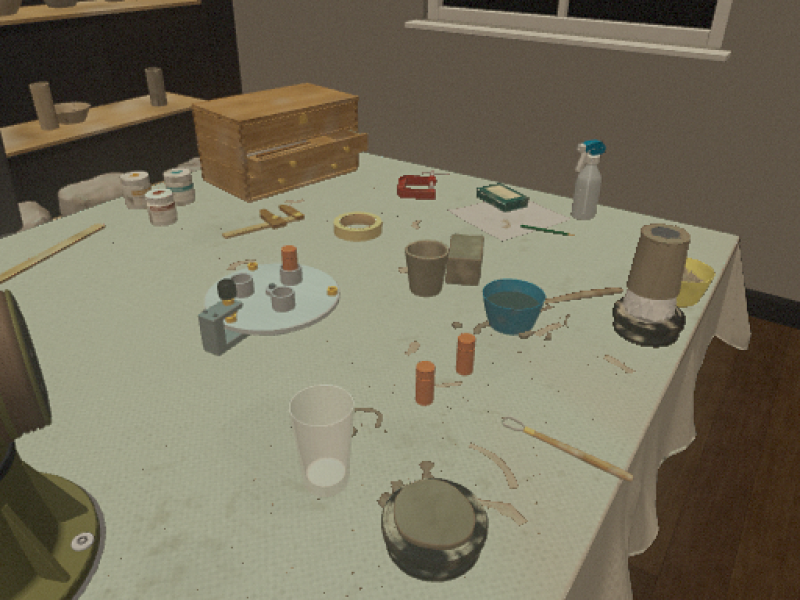

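The top view shows the loose plugs at about (462,312) and (458,356), the wheel centre at (296,333), the empty cups at (275,345) and (317,341), the loaded plug at (291,305) and the knob at (295,379), all in the 800-wide picture. Next I'll measure these from enlarged crops.

Run:
```python
from h import *
d=load('top0.png'); im=d['img'].astype(np.uint8)
a=cv2.resize(im[175:265,150:230],None,fx=6,fy=6,interpolation=2); b=cv2.resize(im[175:265,265:315],None,fx=6,fy=6,interpolation=2)
cv2.imwrite('pics/crop0.png',np.hstack([a,b])[:,:,::-1])
r,g,bl=[im[:,:,i].astype(int) for i in range(3)]
m=((r-bl>70)&(r-g>50)).astype(np.uint8)
n,l,s,c=cv2.connectedComponentsWithStats(m)
for i in range(1,n):
    if s[i,4]>8: print('top',s[i],c[i])
d2=load('scene0.png'); im=d2['img']; r,g,bl=[im[:,:,i].astype(int) for i in range(3)]
m=((r-bl>60)&(r-g>45)).astype(np.uint8)
n,l,s,c=cv2.connectedComponentsWithStats(m)
for i in range(1,n):
    if s[i,4]>30: print('scene',s[i],c[i])
print(d['mtx'],d2['mtx'])
```

```text
top [149  33  20  30 115] [157.14782609  47.09565217]
top [170  52   9   7  21] [174.80952381  54.42857143]
top [182 191   7   7  37] [185.02702703 194.16216216]
top [292 196   7   7  37] [295.21621622 198.86486486]
top [290 224   7   7  38] [293.07894737 226.94736842]
scene [254 112  25  15 230] [265.9        118.93478261]
scene [180 157   9  16  76] [183.38157895 163.38157895]
scene [292 213  12  27 179] [296.5698324  224.64804469]
scene [266 231  12  28 180] [270.36111111 242.57777778]
[[350.57008376   0.         248.67164294]
 [  0.         350.57008376 190.76889888]
 [  0.           0.           1.        ]] [[413.57737251   0.         257.3844759 ]
 [  0.         413.57737251 189.39519276]
 [  0.           0.           1.        ]]
```

View pics/crop0.png

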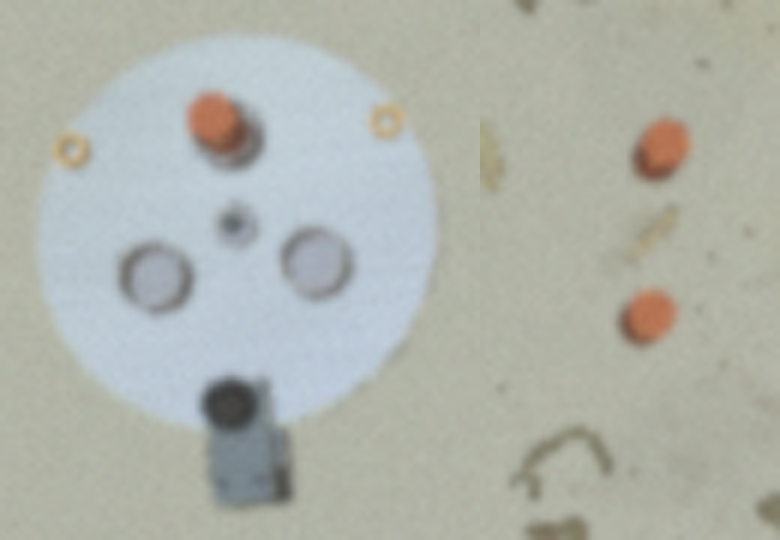

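Run:
```python
from h import *
d=load('top0.png'); 
im=d['img'].astype(int); m=((im[:,:,2]-im[:,:,0]>8)&(im.sum(2)>350)).astype(np.uint8); m=cv2.morphologyEx(m,cv2.MORPH_OPEN,np.ones((3,3)))
n,l,s,c=cv2.connectedComponentsWithStats(m); i=1+np.argmax(s[1:,4]); cs,_=cv2.findContours((l==i).astype(np.uint8),0,1)
h=cv2.convexHull(max(cs,key=cv2.contourArea)); (e,ax,an)=cv2.fitEllipse(h); print('wheel px',s[i],e,ax)
def f(x,y,ox=150): return ((x+.5)/6-.5+ox,(y+.5)/6-.5+175)
W=px2w(d,*e,.034)
pts=dict(wheel=W,cupL=px2w(d,*f(157,277),.062),cupR=px2w(d,*f(317,264),.062),knob=px2w(d,*f(230,403),.104),
pc=px2w(d,*f(213,120),.097),bushL=px2w(d,*f(72,151),.037),bushR=px2w(d,*f(388,121),.037),
pa=px2w(d,*f(667-480,144,265),.06),pb=px2w(d,*f(650-480,316,265),.06))
for k,v in pts.items(): print(k,np.round(v,4), 'r from wheel',round(np.linalg.norm(v[:2]-W[:2])*1e3,1),'ang',round(np.degrees(np.arctan2(*(v[:2]-W[:2])[::-1])),1),'r base',round(np.hypot(*v[:2]),3))
d2=load('scene0.png')
for k,v in pts.items(): print(k,np.round(w2px(d2,v)*800/512))
```

```text
wheel px [ 156  181   66   77 3131] (188.9586639404297, 216.8120880126953) (63.980403900146484, 75.7603759765625)
wheel [0.5342 0.0943 0.034 ] r from wheel 0.0 ang 0.0 r base 0.542
cupL [0.5191 0.1317 0.062 ] r from wheel 40.3 ang 112.0 r base 0.536
cupR [0.523  0.0464 0.062 ] r from wheel 49.2 ang -103.1 r base 0.525
knob [0.4482 0.0854 0.104 ] r from wheel 86.4 ang -174.1 r base 0.456
pc [0.5962 0.0956 0.097 ] r from wheel 62.0 ang 1.2 r base 0.604
bushL [0.5939 0.1845 0.037 ] r from wheel 108.1 ang 56.5 r base 0.622
bushR [0.6045 0.0099 0.037 ] r from wheel 109.8 ang -50.2 r base 0.605
pa [ 0.5775 -0.2561  0.06  ] r from wheel 353.1 ang -83.0 r base 0.632
pb [ 0.4852 -0.2413  0.06  ] r from wheel 339.2 ang -98.3 r base 0.542
wheel [265. 295.]
cupL [240. 278.]
cupR [281. 291.]
knob [225. 280.]
pc [287. 247.]
bushL [251. 266.]
bushR [332. 291.]
pa [465. 336.]
pb [422. 365.]
```

The wheel mask took in the bracket, so I'll fit the station pose to the known geometry instead.

Run:
```python
from h import *
from scipy.optimize import least_squares
d=load('top0.png'); d2=load('scene0.png')
def f(x,y,ox=150): return ((x+.5)/6-.5+ox,(y+.5)/6-.5+175)
def P(r,a,z): return np.array([r*np.cos(np.radians(a)),r*np.sin(np.radians(a)),z])
obs=[(P(50,120,62),(157,277)),(P(50,-120,62),(317,264)),(P(100,180,104),(230,403)),(P(100,60,37),(72,151)),(P(100,-60,37),(388,121)),(P(50,0,97),(213,120)),(P(0,0,34),(237,230))]
def T(p,X): c,s=np.cos(p[2]),np.sin(p[2]); return np.array([p[0]+c*X[0]/1e3-s*X[1]/1e3,p[1]+s*X[0]/1e3+c*X[1]/1e3,X[2]/1e3])
res=lambda p: np.concatenate([w2px(d,T(p,X))-f(*u) for X,u in obs])
s=least_squares(res,[.54,.09,0]); print(s.x,np.degrees(s.x[2]),np.round(s.fun.reshape(-1,2),2))
np.save('st.npy',s.x)
im=d2['img'].astype(np.uint8)
o=cv2.resize(im[140:250,110:320],None,fx=3.8,fy=3.8,interpolation=2)
def dot(X,c):
    u=w2px(d2,X); cv2.circle(o,tuple(np.int32(((u-[110,140])+.5)*3.8)),2,c,-1)
for X,_ in obs: dot(T(s.x,X),(0,255,0))
for q in ([.5775,-.2561],[.4852,-.2413]):
    for z in (0,.06): dot([*q,z],(0,255,255))
cv2.imwrite('pics/sc_ov.png',o[:,:,::-1]); print(o.shape)
```

```text
[0.54740541 0.09244749 0.06884356] 3.9444453912454205 [[-0.68 -0.08]
 [-0.35 -0.74]
 [-0.06  0.2 ]
 [ 0.65  0.75]
 [ 0.13  0.35]
 [-0.08 -0.34]
 [ 0.45 -0.1 ]]
(418, 798, 3)
```

View pics/sc_ov.png

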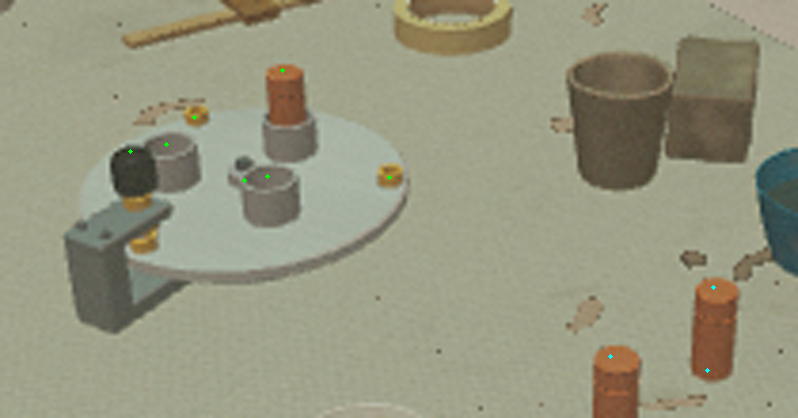

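The two views agree to about 2–3 mm. Next I turn the jaws to the station's y direction and travel towards the plugs.

Request:
move_arm --fingers '[1,1,1,1,1,1,1,1]' --pt "0 0 0" --pt "0 0 0" --pt "0 0 0" --pt "-20 -56 2" --pt "-20 -56 2" --pt "-20 -56 2" --pt "-20 -56 2" --pt "-20 -56 2" --turn '[-7.7,-7.7,-7.7,0,0,0,0,0]'

```text
t: 1.15
tcp_pos: [0.3043, 0.2397, 0.2213]
tcp_rot: [-0.025, 1.0, 0.0, 0.0]
wrist_force: [0.9, 0.7, -0.7]
finger_gap: 0.999
```

Request:
move_arm --fingers '[1,1,1,1,1,1,1,1]' --pt "-20 -56 2" --pt "-20 -56 2" --pt "-20 -56 2" --pt "-20 -56 2" --pt "-20 -56 2" --pt "-20 -56 2" --pt "-20 -56 2" --pt "-20 -56 2" --turn '[0,0,0,0,0,0,0,0]'

```text
t: 2.15
tcp_pos: [0.4867, -0.1999, 0.2051]
tcp_rot: [-0.025, 1.0, 0.0, -0.0]
wrist_force: [-0.3, 0.6, 0.8]
finger_gap: 0.998
```

Run:
```python
from h import *
s=env.sense(); print(s['t'],s['joints'].round(3),s['tcp_pos'],np.round(R.from_quat(s['tcp_rot']).as_matrix(),3).tolist())
d=snap('wrist','w1.png'); print(d['position'],d['rotation'].round(3).tolist())
print(d['mtx'].tolist()); print(w2px(d,[.485,-.241,.06]),w2px(d,[.5775,-.256,.06]), w2px(d,s['tcp_pos']))
```

```text
2.15 [-0.459  0.27   1.622  0.     1.25  -2.08 ] [ 0.48672785 -0.19990561  0.20507183] [[-0.999, -0.05, -0.0], [-0.05, 0.999, 0.0], [0.0, 0.0, -1.0]]
[ 0.40273289 -0.20377441  0.34809388] [[-0.05, 0.944, 0.327], [0.999, 0.047, 0.017], [0.001, 0.328, -0.945]]
[[277.2420022321207, 0.0, 255.050627651935], [0.0, 277.2420022321207, 191.3677934126157], [0.0, 0.0, 1.0]]
[216.43591186 174.14911936] [203.42810774 248.79938905] [254.25454694 246.86252559]
```

View pics/w1.png

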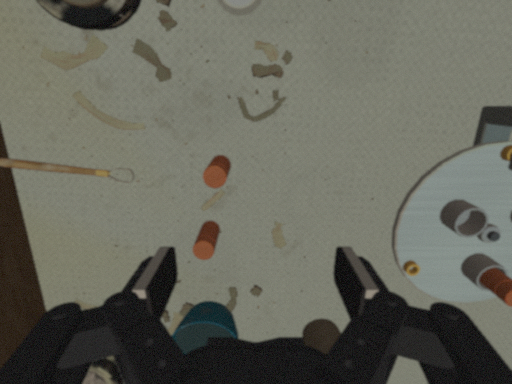

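Run:
```python
from h import *
d=load('w1.png'); im=d['img'].astype(np.uint8)
o=cv2.resize(im[145:270,180:245],None,fx=6,fy=6,interpolation=2)[:600]
o=cv2.resize(im[145:270,180:245],None,fx=4.5,fy=4.5,interpolation=2)
def ring(c,z,col):
    t=np.linspace(0,2*np.pi,60); p=np.array([w2px(d,[c[0]+.013*np.cos(a),c[1]+.013*np.sin(a),z]) for a in t]); p=((p-[180,145])+.5)*4.5-.5
    cv2.polylines(o2,[np.int32(p)],True,col,1)
o2=o.copy()
for c in ([.485,-.241],[.5775,-.256]):
    ring(c,.06,(0,255,0)); ring(c,0,(255,255,0))
cv2.imwrite('pics/w1c.png',np.hstack([o,o2])[:,:,::-1])
```

```text
(no output)
```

View pics/w1c.png

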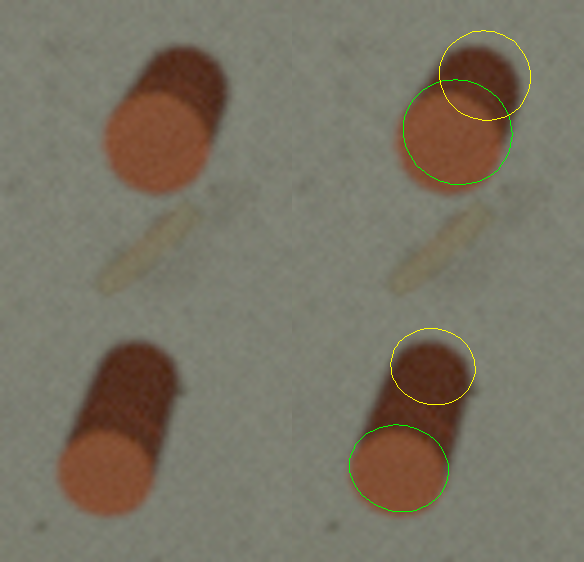

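Measured against the wrist view, plug_b is at about (0.4875,-0.2425) and plug_a at (0.5785,-0.256). I'll pick up plug_b first, at a height of 49 mm.

Request:
move_arm --fingers '[1,1,1,1,1,1,1,1]' --pt "1.3 -42.6 10" --pt "0 0 50" --pt "0 0 50" --pt "0 0 40" --pt "0 0 20" --pt "0 0 5" --pt "0 0 0" --pt "0 0 0" --turn '[0,0,0,0,0,0,0,0]' --force 40

```text
t: 3.2
tcp_pos: [0.4877, -0.2407, 0.0313]
tcp_rot: [-0.025, 1.0, -0.0, 0.001]
wrist_force: [0.1, 0.2, -1.1]
finger_gap: 0.999
```

Run:
```python
from h import *
s=env.sense(); print(s['t'],s['tcp_pos'])
d=snap('wrist','w2.png')
```

```text
3.2 [ 0.48768351 -0.24071613  0.0313171 ]
```

View pics/w2.png

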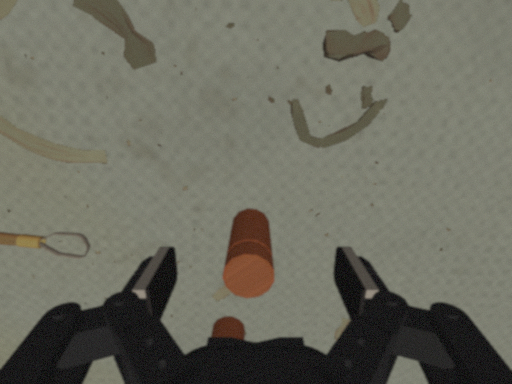

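Run:
```python
from h import *
d=load('w2.png'); p=env.sense()['tcp_pos']
print(w2px(d,[p[0],p[1],.06]), px2w(d,249,273,.06)-p, px2w(d,250,211,0))
```

```text
[254.16443764 277.24086173] [-0.00231893 -0.00262818  0.02870184] [ 0.47845535 -0.24418912  0.        ]
```

Request:
move_arm --fingers '[-0.6,-1,-1,-1,-1,-1,-1,-1]' --pt "0 0 0" --pt "0 0 0" --pt "0 0 0" --pt "0 0 0" --pt "0 0 0" --pt "0 0 0" --pt "0 0 0" --pt "0 0 0" --turn '[0,0,0,0,0,0,0,0]' --force 40

```text
t: 4.25
tcp_pos: [0.4873, -0.2405, 0.0305]
tcp_rot: [-0.025, 1.0, -0.0, 0.0]
wrist_force: [-0.8, 1.1, 5.3]
finger_gap: 0.288
```

Request:
move_arm --fingers '[-1,-1,-1,-1,-1,-1,-1,-1]' --pt "0 0 -15" --pt "0 0 -60" --pt "0 0 -60" --pt "-7.3 53.2 -5" --pt "-7.3 53.2 0" --pt "-7.3 53.2 0" --pt "-7.3 53.2 0" --pt "-7.3 53.2 0" --turn '[0,0,0,0,0,0,0,0]'

```text
t: 5.25
tcp_pos: [0.5102, 0.0287, 0.1712]
tcp_rot: [-0.025, 1.0, -0.0, 0.0]
wrist_force: [1.1, 0.2, -0.5]
finger_gap: 0.288
```

Request:
move_arm --fingers '[-1,-1,-1,-1,-1,-1,-1,-1]' --pt "-7.3 53.2 0" --pt "-7.3 53.2 0" --pt "0 0 10" --pt "0 0 10" --pt "0 0 0" --pt "0 0 0" --pt "0 0 0" --pt "0 0 0" --turn '[0,0,0,0,0,0,0,0]'

```text
t: 6.25
tcp_pos: [0.5196, 0.1338, 0.1505]
tcp_rot: [-0.025, 1.0, 0.0, 0.0]
wrist_force: [-0.0, 0.5, -0.2]
finger_gap: 0.289
```

Run:
```python
from h import *
s=env.sense(); print(s['t'],s['tcp_pos'],s['finger_gap'])
d=snap('wrist','w3.png'); st=np.load('st.npy')
c=np.array([0.5195,0.1339]); p=s['tcp_pos']
o=d['img'].copy()
def ring(c,r,z,col):
    t=np.linspace(0,2*np.pi,60); q=np.array([w2px(d,[c[0]+r*np.cos(a),c[1]+r*np.sin(a),z]) for a in t]); cv2.polylines(o,[np.int32(q*8)],True,col,1,cv2.LINE_AA,3)
ring(c,.019,.062,(0,255,0)); ring(c,.016,.062,(0,255,0)); ring([.5254,.0475],.019,.062,(0,255,0)); ring([.5254,.0475],.016,.062,(0,255,0))
ring(st[:2],.112,.034,(255,255,0)); ring(p[:2],.013,p[2]-.0305,(255,0,0));ring(p[:2],.013,p[2]+.0295,(255,0,0))
a=np.vstack([cv2.resize(x[80:320,110:370],None,fx=2.3,fy=2.3,interpolation=2) for x in (o,)])
cv2.imwrite('pics/w3c.png',a[:,:,::-1])
```

```text
6.25 [0.51961894 0.1338019  0.15053182] 0.2891040287079795
```

View pics/w3.png

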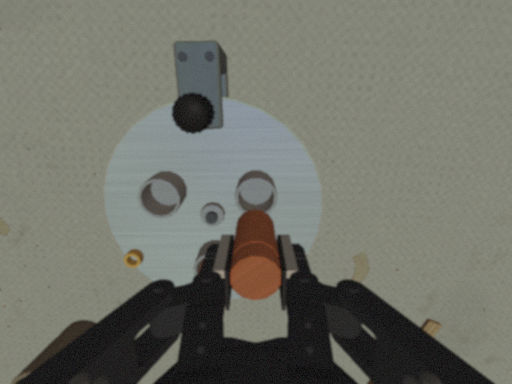

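View pics/w3c.png

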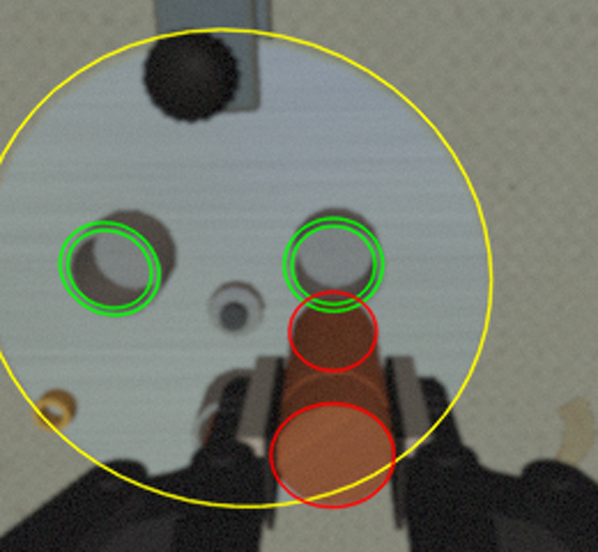

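```bash
cat >> h.py <<'E'
def cups(st):
    return [np.array(st[:2])+.05*np.array([np.cos(st[2]+a),np.sin(st[2]+a)]) for a in (0,2*np.pi/3,-2*np.pi/3)]
def overlay(d,rings,x0,y0,x1,y1,k,f):
    o=cv2.resize(d['img'][y0:y1,x0:x1],None,fx=k,fy=k,interpolation=cv2.INTER_CUBIC); raw=o.copy()
    for c,r,z,col in rings:
        t=np.linspace(0,2*np.pi,80); q=np.array([w2px(d,[c[0]+r*np.cos(a),c[1]+r*np.sin(a),z]) for a in t]); q=(q-[x0,y0]+.5)*k-.5
        cv2.polylines(o,[np.int32(q*8)],True,col,1,cv2.LINE_AA,3)
    cv2.imwrite('pics/'+f,np.hstack([raw,o])[:,:,::-1])
E
python3 - <<'E'
from h import *
d=load('w3.png'); st=np.load('st.npy'); c=cups(st); print(c)
G=(0,255,0);Y=(255,255,0);B=(0,0,255)
rs=[]
for q in c[1:]: rs+=[(q,.019,.062,G),(q,.016,.062,G),(q,.016,.037,Y),(q,.019,.034,B)]
pin=st[:2]-.1*np.array([np.cos(st[2]),np.sin(st[2])]); rs+=[(pin,.013,.104,G)]
overlay(d,rs,130,85,290,235,2.5,'w3d.png')
overlay(d,rs,225,165,290,235,6,'w3e.png')
E
```

```text
[array([0.59728697, 0.09588695]), array([0.51948597, 0.13392646]), array([0.52544329, 0.04752906])]
```

View pics/w3d.png

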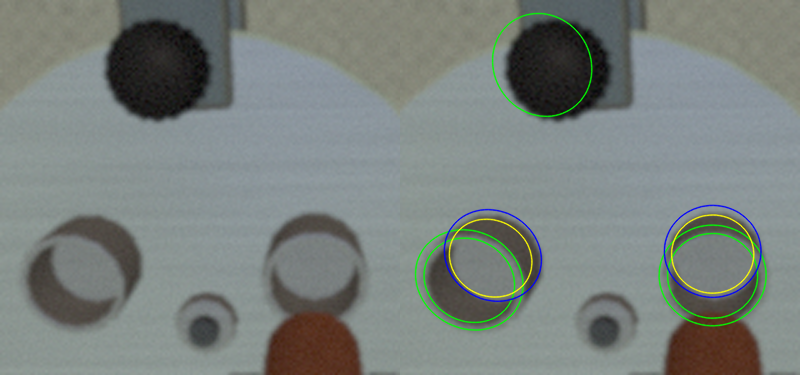

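View pics/w3e.png

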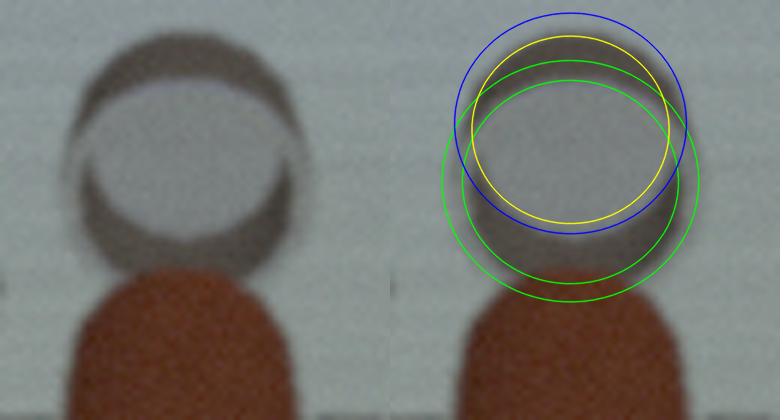

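```bash
cat >> h.py <<'E'
from scipy.optimize import minimize
def cupfit(d,c0,mask=None,K=6,pad=14):
    def ringpx(c,r,z):
        t=np.linspace(0,2*np.pi,90); return np.array([w2px(d,[c[0]+r*np.cos(a),c[1]+r*np.sin(a),z]) for a in t])
    q=np.vstack([ringpx(c0,.019,.034),ringpx(c0,.019,.062)]); x0,y0=np.int32(q.min(0))-pad; x1,y1=np.int32(q.max(0))+pad
    x0,y0=max(x0,0),max(y0,0)
    g=cv2.cvtColor(d['img'].astype(np.uint8),cv2.COLOR_RGB2GRAY)[y0:y1,x0:x1].astype(float); h,w=g.shape
    M=np.ones((h,w),bool) if mask is None else mask[y0:y1,x0:x1]
    def render(c):
        o=np.zeros((h*K,w*K),np.uint8); P=lambda r,z: np.int32(((ringpx(c,r,z)-[x0,y0]+.5)*K-.5)*16).reshape(-1,1,2)
        base,rim,inn,fl=P(.019,.034),P(.019,.062),P(.016,.062),P(.016,.037)
        cv2.fillPoly(o,[cv2.convexHull(np.vstack([base,rim]))],255,shift=4); cv2.fillPoly(o,[rim],0,shift=4)
        i=np.zeros_like(o); cv2.fillPoly(i,[inn],255,shift=4); f=np.zeros_like(o); cv2.fillPoly(f,[fl],255,shift=4)
        o[(i>0)&(f==0)]=255
        return cv2.resize(cv2.GaussianBlur(o,(0,0),K*.7),(w,h),interpolation=cv2.INTER_AREA).astype(float)
    cost=lambda p: np.corrcoef(render(np.array(c0)+p/1e3)[M],g[M])[0,1]
    best=min(((cost(np.array([a,b])),a,b) for a in np.arange(-7,7.1,1) for b in np.arange(-7,7.1,1)))
    r=minimize(cost,best[1:],method='Nelder-Mead',options=dict(initial_simplex=np.array([best[1:],[best[1]+.7,best[2]],[best[1],best[2]+.7]])))
    return np.array(c0)+r.x/1e3,r.fun
E
python3 - <<'E'
from h import *
d=load('w3.png'); st=np.load('st.npy'); c=cups(st)
m=np.ones(d['img'].shape[:2],bool); m[208:,225:290]=0; m[:,:]&=True
p=env.sense()['tcp_pos']
r=[cupfit(d,q,m) for q in c[1:]]; print(r, 'dist',np.linalg.norm(r[0][0]-r[1][0]))
rs=[]
for q,_ in r: rs+=[(q,.019,.062,(0,255,0)),(q,.016,.062,(0,255,0)),(q,.016,.037,(255,255,0)),(q,.019,.034,(0,0,255))]
# held plug
rs+=[(p[:2],.013,p[2]-.0305,(255,0,0)),(p[:2],.013,p[2]+.0295,(255,0,0))]
overlay(d,rs,130,155,290,305,2.5,'w3f.png'); overlay(d,rs,220,155,290,305,4,'w3g.png')
E
```

```text
[(array([0.52244935, 0.13494831]), np.float64(-0.8929664175010419)), (array([0.5273328 , 0.04803824]), np.float64(-0.9511974963034989))] dist 0.08704716035772492
```

View pics/w3f.png

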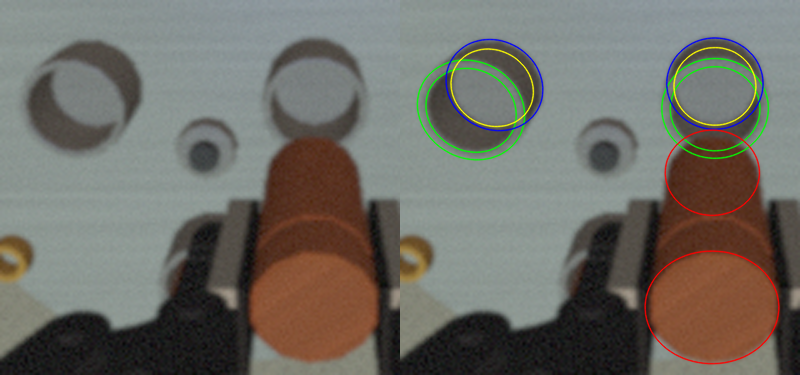

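View pics/w3g.png

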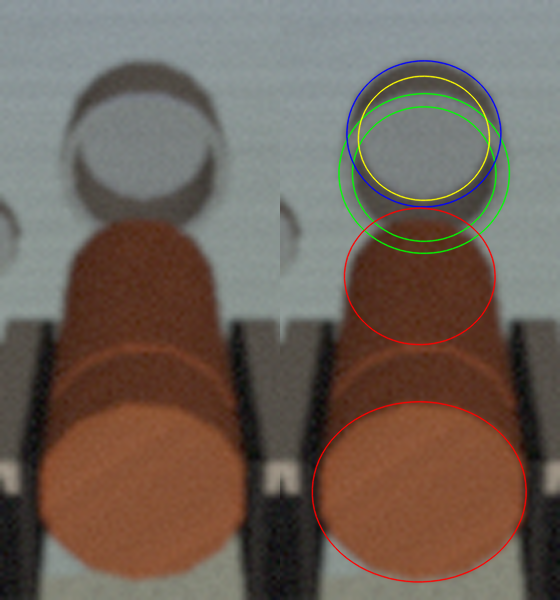

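Run:
```python
from h import *
d=load('w2.png'); q=np.array([.4877-.0023,-.2407-.0026])
overlay(d,[(q,.013,0,(255,255,0)),(q,.013,.06,(0,255,0))],205,200,290,310,4.5,'w2f.png')
```

```text
(no output)
```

View pics/w2f.png

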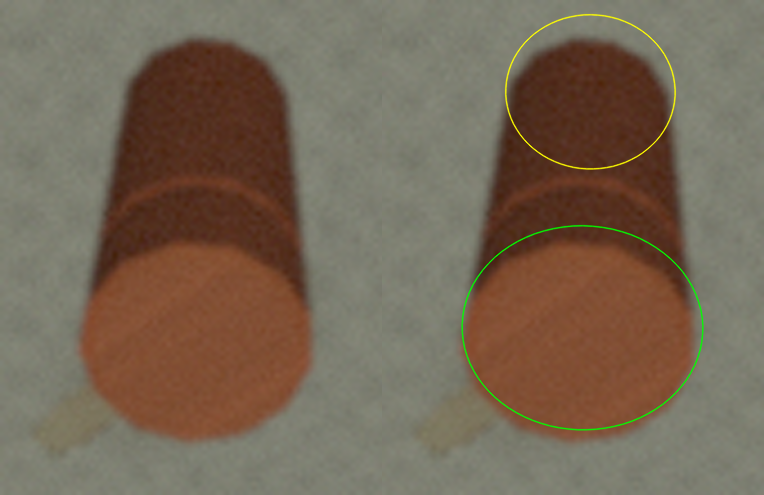

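The held plug looks upright. The camera shows a depth-dependent offset, so I'll lower to just above the rim, where plug bottom and rim are at nearly the same depth, and compare there.

Request:
move_arm --fingers '[-1,-1,-1,-1,-1,-1,-1,-1]' --pt "0 0.8 20" --pt "0 0 20" --pt "0 0 10" --pt "0 0 2" --pt "0 0 0" --pt "0 0 0" --pt "0 0 0" --pt "0 0 0" --turn '[0,0,0,0,0,0,0,0]'

```text
t: 7.3
tcp_pos: [0.5195, 0.1348, 0.0985]
tcp_rot: [-0.025, 1.0, 0.0, 0.0]
wrist_force: [0.0, -0.1, 0.5]
finger_gap: 0.287
```

Run:
```python
from h import *
s=env.sense(); p=s['tcp_pos']; print(s['t'],p)
d=snap('wrist','w4.png'); d2=snap('scene','s4.png')
G=(0,255,0);q=p[:2]
overlay(d,[(q,.019,.062,G),(q,.016,.062,G),(q,.019,.034,(0,0,255)),(q,.0125,p[2]-.0305,(255,0,0))],205,160,305,300,4,'w4f.png')
overlay(d2,[],110,130,260,250,4,'s4f.png')
```

```text
7.3 [0.51953086 0.13483754 0.09850419]
```

View pics/w4f.png

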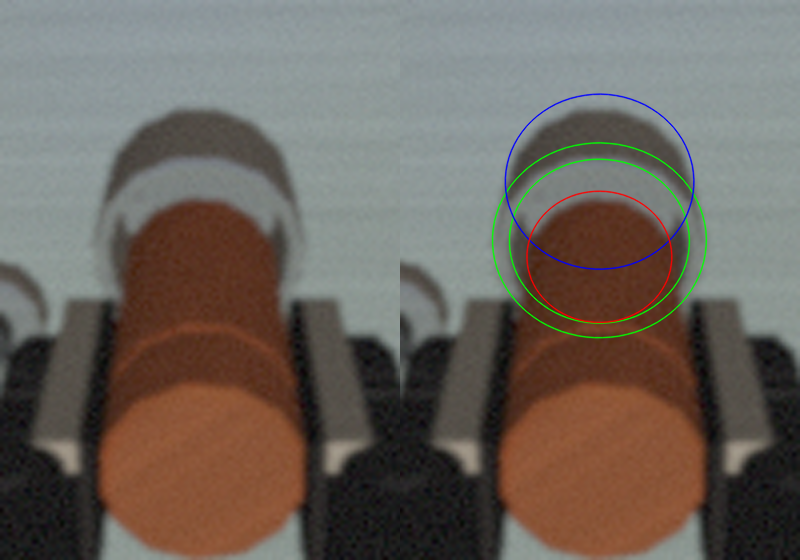

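View pics/s4f.png

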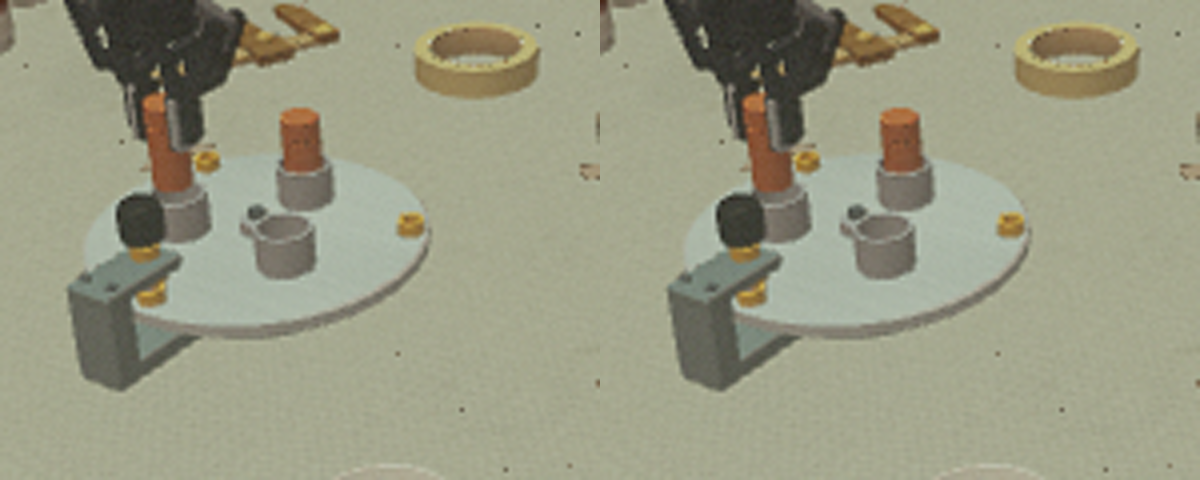

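The plug bottom sits about 0.7 mm short in X and 0.6 mm high in Y relative to the rim. I'll correct that and lower it.

Request:
move_arm --fingers '[-1,-1,-1,-1,-1,-1,-1,-1]' --pt "-0.7 -0.6 0" --pt "0 0 5" --pt "0 0 6" --pt "0 0 6" --pt "0 0 6" --pt "0 0 5" --pt "0 0 0" --pt "0 0 0" --turn '[0,0,0,0,0,0,0,0]'

```text
t: 8.4
tcp_pos: [0.5203, 0.1343, 0.0704]
tcp_rot: [-0.025, 1.0, 0.0, 0.0]
wrist_force: [-0.0, 0.1, 0.2]
finger_gap: 0.289
```

Request:
move_arm --fingers '[-1,-1,-1,-1,-1,-1,-1,-1]' --pt "0 0 1" --pt "0 0 1" --pt "0 0 0.5" --pt "0 0 0.5" --pt "0 0 0" --pt "0 0 0" --pt "0 0 0" --pt "0 0 0" --turn '[0,0,0,0,0,0,0,0]'

```text
t: 9.4
tcp_pos: [0.5203, 0.1343, 0.0675]
tcp_rot: [-0.025, 1.0, 0.0, 0.0]
wrist_force: [-1.0, -0.5, 5.3]
finger_gap: 0.286
```

It touches the floor at the expected height (5 N). I'll release it and raise the hand.

Request:
move_arm --fingers '[-0.2,0.1,0.1,0.1,0.1,0.1,0.1,0.1]' --pt "0 0 0" --pt "0 0 0" --pt "0 0 0" --pt "0 0 -10" --pt "0 0 -30" --pt "0 0 -40" --pt "0 0 -30" --pt "0 0 0" --turn '[0,0,0,0,0,0,0,0]'

```text
t: 10.4
tcp_pos: [0.5211, 0.1344, 0.1801]
tcp_rot: [-0.025, 1.0, 0.0, 0.002]
wrist_force: [1.1, -0.1, -0.1]
finger_gap: 0.548
```

Run:
```python
from h import *
s=env.sense(); p=s['tcp_pos']; print(s['t'],p,s['finger_gap'])
d=snap('wrist','w5.png'); d2=snap('scene','s5.png')
overlay(d2,[],110,130,260,250,4,'s5f.png')
a=cv2.imread('pics/s5f.png')[:,:600]; b=cv2.resize(cv2.imread('pics/w5.png'),None,fx=.39,fy=.39)
cv2.imwrite('pics/s5g.png',np.hstack([a,np.vstack([b,np.zeros((480-b.shape[0],b.shape[1],3),np.uint8)])]))
# deltas to hover over plug a
t=np.array([.5785,-.256,.15])-p; Rm=R.from_quat(s['tcp_rot']).as_matrix(); print((Rm.T@t*1e3).round(1))
```

```text
10.4 [0.52108305 0.13443006 0.18012081] 0.5484373382219964
[ -37.5 -392.8   30.1]
```

View pics/s5g.png

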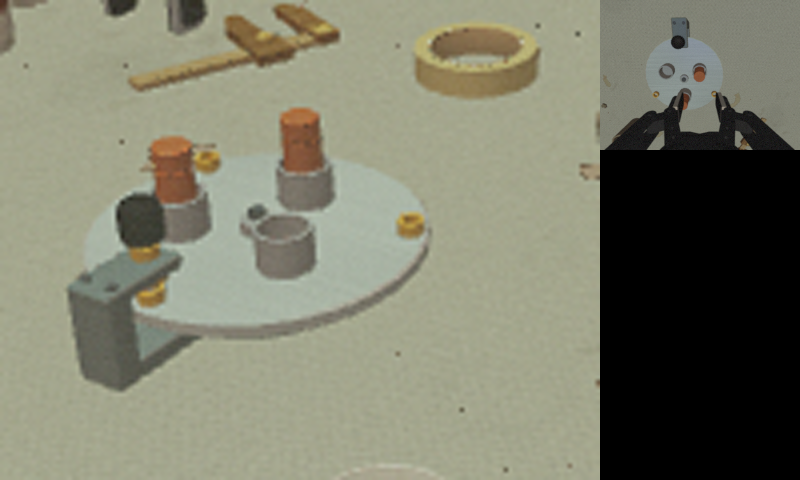

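Plug_b is seated level with plug_c. Now for plug_a.

Request:
move_arm --fingers '[0.1,0.1,1,1,1,1,1,1]' --pt "-5.4 -56.1 0" --pt "-5.4 -56.1 0" --pt "-5.4 -56.1 0" --pt "-5.4 -56.1 0" --pt "-5.4 -56.1 0" --pt "-5.4 -56.1 0" --pt "-5.1 -56.2 0" --pt "0 0 10" --turn '[0,0,0,0,0,0,0,0]'

```text
t: 11.5
tcp_pos: [0.5768, -0.2595, 0.1658]
tcp_rot: [-0.023, 1.0, 0.0, -0.001]
wrist_force: [0.5, 0.5, -0.4]
finger_gap: 1.002
```

Request:
move_arm --fingers '[1,1,1,1,1,1,1,1]' --pt "0 0 40" --pt "0 0 25" --pt "0 0 0" --pt "0 0 0" --pt "0 0 0" --pt "0 0 0" --pt "0 0 0" --pt "0 0 0" --turn '[0,0,0,0,0,0,0,0]'

```text
t: 12.5
tcp_pos: [0.5774, -0.2562, 0.1024]
tcp_rot: [-0.025, 1.0, -0.0, 0.0]
wrist_force: [-0.2, -0.1, 0.4]
finger_gap: 1.002
```

Run:
```python
from h import *
s=env.sense(); p=s['tcp_pos']; print(s['t'],p)
d=snap('wrist','w6.png')
overlay(d,[(p[:2],.0125,0,(255,255,0)),(p[:2],.0125,.06,(0,255,0))],205,150,305,290,4,'w6f.png')
```

```text
12.5 [ 0.577437   -0.25619086  0.10241958]
```

View pics/w6f.png

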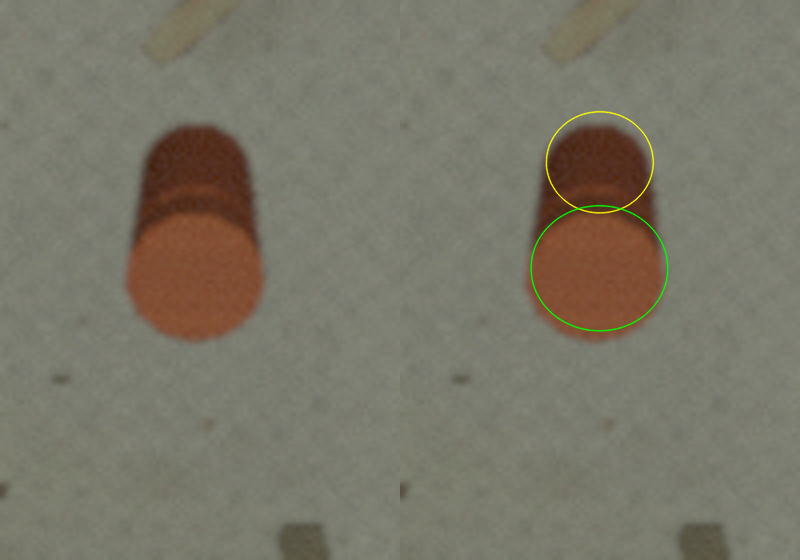

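Offsets are under 1 mm once the depth effect is allowed for. I'll descend 72 mm and grip.

Request:
move_arm --fingers '[1,1,1,1,1,-0.6,-1,-1]' --pt "0 0 30" --pt "0 0 30" --pt "0 0 11" --pt "0 0 1" --pt "0 0 0" --pt "0 0 0" --pt "0 0 0" --pt "0 0 0" --turn '[0,0,0,0,0,0,0,0]' --force 40

```text
t: 13.55
tcp_pos: [0.5775, -0.2562, 0.0305]
tcp_rot: [-0.025, 1.0, -0.0, 0.0]
wrist_force: [0.5, -0.1, -0.5]
finger_gap: 0.378
```

Request:
move_arm --fingers '[-1,-1,-1,-1,-1,-1,-1,-1]' --pt "0 0 0" --pt "0 0 0" --pt "0 0 0" --pt "0 0 0" --pt "0 0 -15" --pt "0 0 -60" --pt "0 0 -60" --pt "0 0 -5" --turn '[0,0,0,0,0,0,0,0]'

```text
t: 14.55
tcp_pos: [0.5788, -0.2569, 0.1761]
tcp_rot: [-0.025, 1.0, -0.002, 0.004]
wrist_force: [-0.2, 0.6, -1.7]
finger_gap: 0.291
```

Run:
```python
from h import *
d=load('w5.png'); s=env.sense(); p=s['tcp_pos']; print(p,s['finger_gap'])
m=np.ones(d['img'].shape[:2],bool)
# cup2 from cup1 placement (TCP .5203,.1343) via station yaw
st=np.load('st.npy'); c=cups(st); t=np.array([.5203,.1343])+(c[2]-c[1]); print('cup2',t)
Rm=R.from_quat(s['tcp_rot']).as_matrix(); print((Rm.T@(np.array([*t,.1505])-p)*1e3).round(1))
```

```text
[ 0.57881183 -0.25686537  0.17609635] 0.29124289335034986
cup2 [0.52625732 0.0479026 ]
[ 37.3 307.1  24. ]
```

Request:
move_arm --fingers '[-1,-1,-1,-1,-1,-1,-1,-1]' --pt "6 51 0" --pt "6 51 0" --pt "6 51 0" --pt "6 51 0" --pt "6 51 0" --pt "5.8 51.3 0" --pt "0 0 5" --pt "0 0 15" --turn '[0,0,0,0,0,0,0,0]'

```text
t: 15.55
tcp_pos: [0.5264, 0.0477, 0.15]
tcp_rot: [-0.025, 1.0, -0.0, 0.0]
wrist_force: [-0.6, -0.7, -0.8]
finger_gap: 0.292
```

Request:
move_arm --fingers '[-1,-1,-1,-1,-1,-1,-1,-1]' --pt "0 0 20" --pt "0 0 20" --pt "0 0 10" --pt "0 0 2" --pt "0 0 0" --pt "0 0 0" --pt "0 0 0" --pt "0 0 0" --turn '[0,0,0,0,0,0,0,0]'

```text
t: 16.55
tcp_pos: [0.5263, 0.048, 0.0985]
tcp_rot: [-0.025, 1.0, -0.0, 0.0]
wrist_force: [-0.3, 0.5, -0.7]
finger_gap: 0.291
```

Run:
```python
from h import *
s=env.sense(); p=s['tcp_pos']; print(s['t'],p,s['finger_gap'])
d=snap('wrist','w7.png'); d2=snap('scene','s7.png')
G=(0,255,0);q=p[:2]
overlay(d,[(q,.019,.062,G),(q,.016,.062,G),(q,.019,.034,(0,0,255)),(q,.0125,p[2]-.0305,(255,0,0))],205,160,305,300,4,'w7f.png')
overlay(d2,[],110,130,260,250,4,'s7f.png')
```

```text
16.55 [0.5263222  0.04799255 0.09850234] 0.2908562304702291
```

View pics/w7f.png

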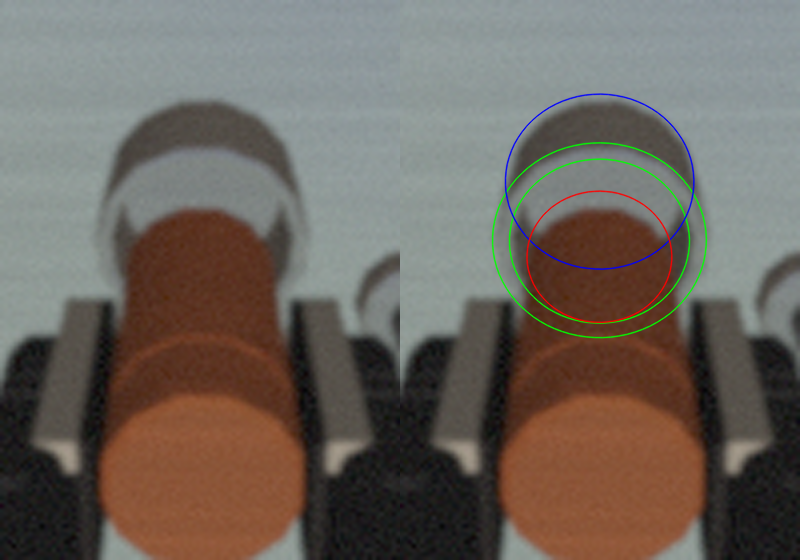

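View pics/s7f.png

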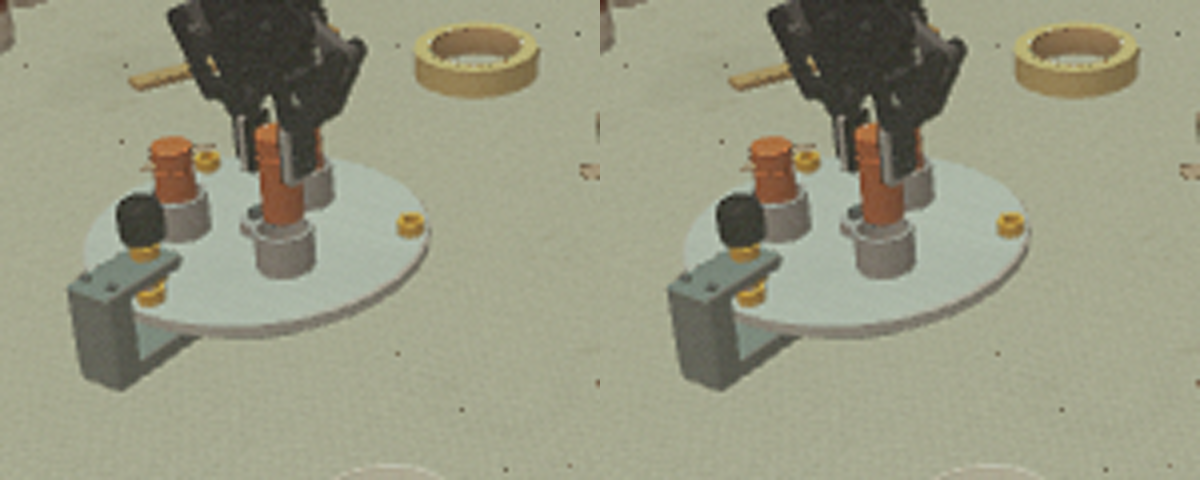

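The plug bottom is about 2.5 mm too far in +X; laterally it is centred. I'll correct that and lower it.

Request:
move_arm --fingers '[-1,-1,-1,-1,-1,-1,-1,-1]' --pt "2.5 0.1 0" --pt "0 0 0" --pt "0 0 0" --pt "0 0 0" --pt "0 0 0" --pt "0 0 0" --pt "0 0 0" --pt "0 0 0" --turn '[0,0,0,0,0,0,0,0]'

```text
t: 17.65
tcp_pos: [0.5238, 0.0479, 0.0983]
tcp_rot: [-0.025, 1.0, 0.0, 0.0]
wrist_force: [0.7, -0.6, -0.8]
finger_gap: 0.292
```

Run:
```python
from h import *
s=env.sense(); p=s['tcp_pos']; print(s['t'],p,s['finger_gap'])
d=snap('wrist','w8.png')
G=(0,255,0);q=p[:2]
overlay(d,[(q,.019,.062,G),(q,.016,.062,G),(q,.0125,p[2]-.0305,(255,0,0))],205,160,305,300,4,'w8f.png')
```

```text
17.65 [0.52375468 0.04792572 0.09830278] 0.29154093211582505
```

View pics/w8f.png

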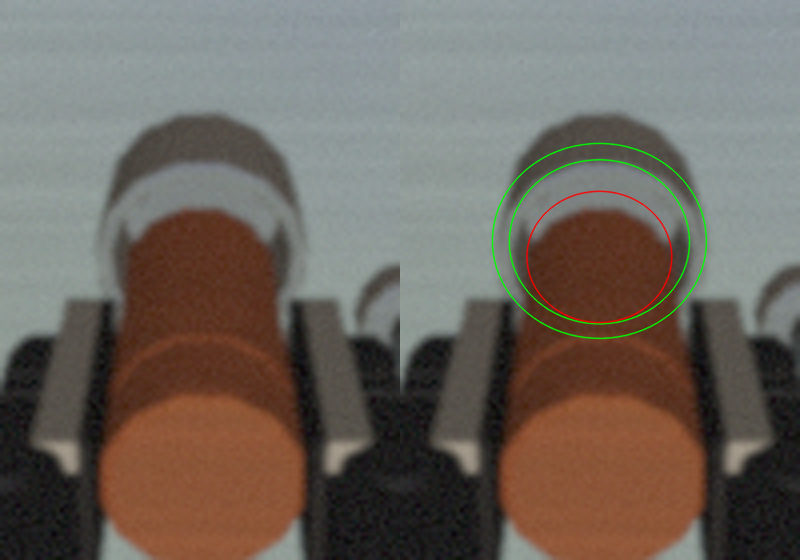

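The gap from rim to plug is now about 47 px, which is what concentric circles should give. Lowering now.

Request:
move_arm --fingers '[-1,-1,-1,-1,-1,-1,-1,-1]' --pt "0 0 3" --pt "0 0 5" --pt "0 0 6" --pt "0 0 6" --pt "0 0 5" --pt "0 0 3" --pt "0 0 0" --pt "0 0 0" --turn '[0,0,0,0,0,0,0,0]'

```text
t: 18.7
tcp_pos: [0.5238, 0.0479, 0.0705]
tcp_rot: [-0.025, 1.0, -0.0, 0.0]
wrist_force: [-0.1, -0.5, -0.5]
finger_gap: 0.29
```

Request:
move_arm --fingers '[-1,-1,-1,-1,-1,-1,-1,-1]' --pt "0 0 1" --pt "0 0 1" --pt "0 0 0.5" --pt "0 0 0.3" --pt "0 0 0" --pt "0 0 0" --pt "0 0 0" --pt "0 0 0" --turn '[0,0,0,0,0,0,0,0]'

```text
t: 19.7
tcp_pos: [0.5238, 0.0479, 0.0675]
tcp_rot: [-0.025, 1.0, -0.0, 0.0]
wrist_force: [-1.7, 0.0, 0.1]
finger_gap: 0.293
```

Request:
move_arm --fingers '[-1,-1,-1,-1,-1,-1,-1,-1]' --pt "0 0 0.3" --pt "0 0 0.3" --pt "0 0 0" --pt "0 0 0" --pt "0 0 0" --pt "0 0 0" --pt "0 0 0" --pt "0 0 0" --turn '[0,0,0,0,0,0,0,0]'

```text
t: 20.7
tcp_pos: [0.5241, 0.0478, 0.0675]
tcp_rot: [-0.025, 1.0, -0.0, 0.0]
wrist_force: [-1.7, -0.9, 7.6]
finger_gap: 0.289
```

It touches the floor. I'll release it and raise the hand.

Request:
move_arm --fingers '[-0.2,0.1,0.1,0.1,0.1,0.1,0.1,0.1]' --pt "0 0 0" --pt "0 0 0" --pt "0 0 0" --pt "0 0 -10" --pt "0 0 -30" --pt "0 0 -40" --pt "0 0 -20" --pt "0 0 0" --turn '[0,0,0,0,0,0,0,0]'

```text
t: 21.7
tcp_pos: [0.5244, 0.0479, 0.1687]
tcp_rot: [-0.025, 1.0, -0.0, 0.002]
wrist_force: [-0.4, -1.0, 0.1]
finger_gap: 0.553
```

Run:
```python
from h import *
s=env.sense(); p=s['tcp_pos']; print(s['t'],p,s['finger_gap'])
d=snap('wrist','w9.png'); d2=snap('scene','s9.png')
overlay(d2,[],110,130,260,250,4,'s9f.png'); cv2.imwrite('pics/s9g.png',cv2.imread('pics/s9f.png')[:,:600])
st=np.load('st.npy'); pin=st[:2]-.1*np.array([np.cos(st[2]),np.sin(st[2])]); print('pin',pin)
print('shift cups',np.array([.5203,.1343])-cups(st)[1])
Rm=R.from_quat(s['tcp_rot']).as_matrix(); print((Rm.T@(np.array([*pin,.15])-p)*1e3).round(1))
```

```text
21.7 [0.52435793 0.04794451 0.16871809] 0.5528174378780167
pin [0.44764229 0.08556857]
shift cups [0.00081403 0.00037354]
[74.8 41.4 18.5]
```

View pics/s9g.png

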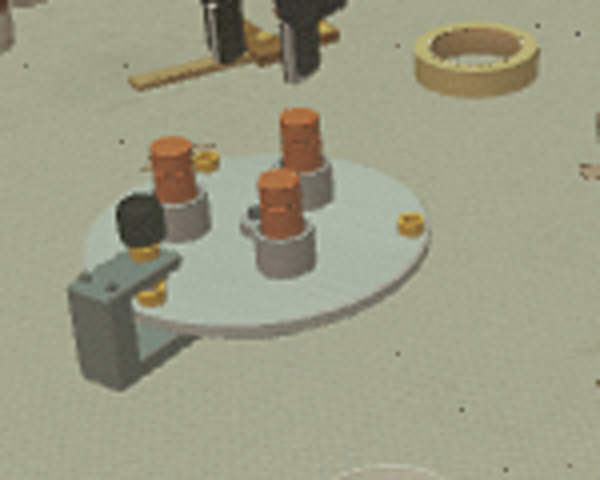

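View pics/w9.png

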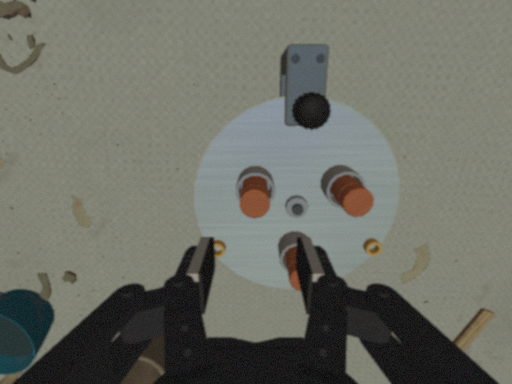

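Both plugs are seated at the same height as plug_c. Now I'll move over the knob.

Request:
move_arm --fingers '[0.3,0.3,0.3,0.3,0.3,0.3,0.3,0.3]' --pt "37 20.9 0" --pt "37 20.9 0" --pt "0 0 25" --pt "0 0 0" --pt "0 0 0" --pt "0 0 0" --pt "0 0 0" --pt "0 0 0" --turn '[0,0,0,0,0,0,0,0]'

```text
t: 22.8
tcp_pos: [0.4479, 0.0859, 0.142]
tcp_rot: [-0.025, 1.0, 0.0, 0.0]
wrist_force: [0.7, 0.1, -0.0]
finger_gap: 0.649
```

Run:
```python
from h import *
s=env.sense(); p=s['tcp_pos']; print(s['t'],p,s['finger_gap'])
d=snap('wrist','w10.png')
q=p[:2]
overlay(d,[(q,.013,.104,(0,255,0)),(q,.013,.077,(255,255,0))],195,160,315,300,3.3,'w10f.png')
```

```text
22.8 [0.44785285 0.08587494 0.1420426 ] 0.6494819603291411
```

View pics/w10f.png

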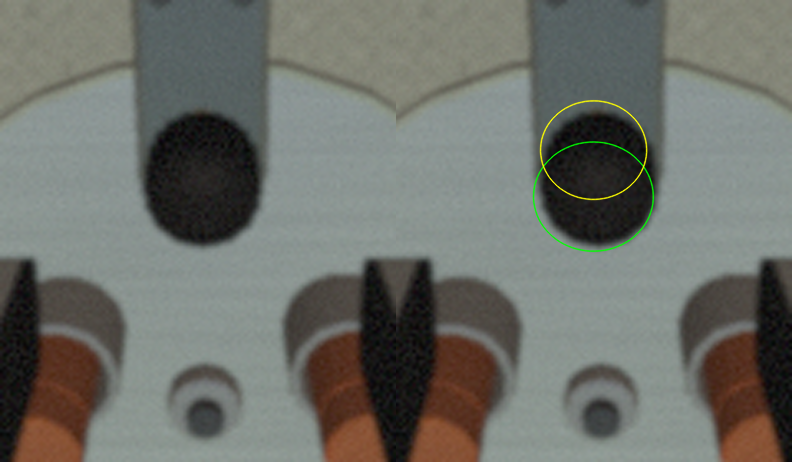

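Request:
move_arm --fingers '[0.3,0.3,0.3,0.3,0.3,0.3,0.3,0.3]' --pt "0.4 1 15" --pt "0 0 20" --pt "0 0 20" --pt "0 0 10" --pt "0 0 4" --pt "0 0 1.2" --pt "0 0 0" --pt "0 0 0" --turn '[0,0,0,0,0,0,0,0]'

```text
t: 23.85
tcp_pos: [0.4475, 0.0869, 0.0721]
tcp_rot: [-0.025, 1.0, 0.0, 0.0]
wrist_force: [0.5, -1.0, -0.6]
finger_gap: 0.648
```

Run:
```python
from h import *
s=env.sense(); p=s['tcp_pos']; print(s['t'],p,s['finger_gap'],s['wrist_force'])
d=snap('wrist','w11.png'); d2=snap('scene','s11.png')
q=p[:2]
overlay(d,[(q,.013,.104,(0,255,0))],175,160,335,320,2.5,'w11f.png')
overlay(d2,[],110,130,260,250,4,'s11f.png'); cv2.imwrite('pics/s11g.png',cv2.imread('pics/s11f.png')[:,:600])
```

```text
23.85 [0.44749038 0.08694607 0.0720594 ] 0.648425017726737 [ 0.53207167 -0.95227202 -0.55131161]
```

View pics/w11f.png

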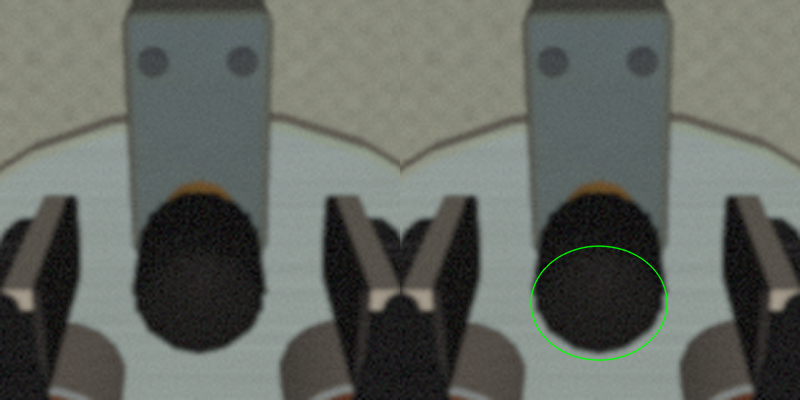

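View pics/s11g.png

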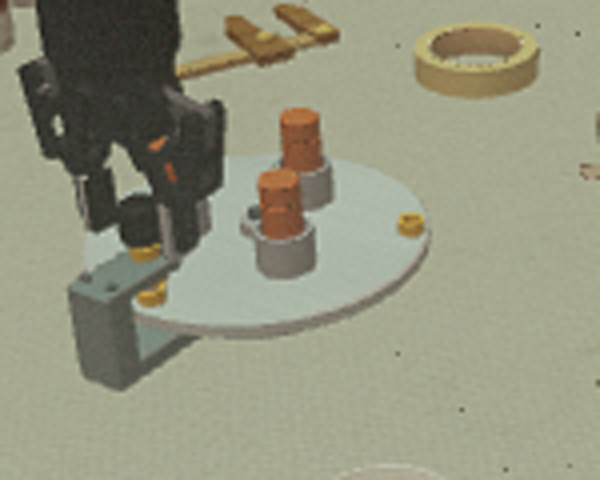

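The knob is centred between the jaws to about 0.3 mm in Y. A 1 mm trim in X, then close gently.

Request:
move_arm --fingers '[0.3,-0.2,-1,-1,-1,-1,-1,-1]' --pt "1 0 0" --pt "0 0 0" --pt "0 0 0" --pt "0 0 0" --pt "0 0 0" --pt "0 0 0" --pt "0 0 0" --pt "0 0 0" --turn '[0,0,0,0,0,0,0,0]' --force 30

```text
t: 24.95
tcp_pos: [0.4463, 0.0866, 0.0719]
tcp_rot: [-0.025, 1.0, -0.0, 0.0]
wrist_force: [-1.5, -5.4, 4.4]
finger_gap: 0.293
```

Request:
move_arm --fingers '[-1,-1,-1,-1,-1,-1,-1,-1]' --pt "0 0 0" --pt "0 0 0" --pt "0 0 0" --pt "0 0 0" --pt "0 0 0" --pt "0 0 0" --pt "0 0 0" --pt "0 0 0" --turn '[0,0,0,0,0,0,0,0]' --force 70

```text
t: 25.95
tcp_pos: [0.4463, 0.0865, 0.072]
tcp_rot: [-0.025, 1.0, -0.0, 0.0]
wrist_force: [-2.1, -4.6, 7.4]
finger_gap: 0.28
```

Request:
move_arm --fingers '[-1,-1,-1,-1,-1,-1,-1,-1]' --pt "0 0 -2" --pt "0 0 -3" --pt "0 0 -4" --pt "0 0 -4" --pt "0 0 -3" --pt "0 0 -2" --pt "0 0 0" --pt "0 0 0" --turn '[0,0,0,0,0,0,0,0]'

```text
t: 26.95
tcp_pos: [0.4462, 0.0865, 0.0891]
tcp_rot: [-0.025, 1.0, -0.0, -0.0]
wrist_force: [3.7, -4.9, -10.1]
finger_gap: 0.287
```

Request:
move_arm --fingers '[-1,-1,-1,-1,-1,-1,-1,-1]' --pt "0 0 -1" --pt "0 0 -1" --pt "0 0 -0.5" --pt "0 0 0" --pt "0 0 0" --pt "0 0 0" --pt "0 0 0" --pt "0 0 0" --turn '[0,0,0,0,0,0,0,0]'

```text
t: 27.95
tcp_pos: [0.4462, 0.0865, 0.0915]
tcp_rot: [-0.025, 1.0, -0.0, -0.0]
wrist_force: [4.7, -4.2, -11.3]
finger_gap: 0.281
```

Request:
move_arm --fingers '[-1,-1,-1,-1,-1,-1,-1,-1]' --pt "0 0 -0.3" --pt "0 0 0" --pt "0 0 0" --pt "0 0 0" --pt "0 0 0" --pt "0 0 0" --pt "0 0 0" --pt "0 0 0" --turn '[0,0,0,0,0,0,0,0]'

```text
t: 28.95
tcp_pos: [0.4462, 0.0866, 0.0918]
tcp_rot: [-0.025, 1.0, -0.0, -0.0]
wrist_force: [4.5, -4.2, -10.9]
finger_gap: 0.275
```

Run:
```python
from h import *
s=env.sense(); p=s['tcp_pos']; print(s['t'],p,s['finger_gap'],s['wrist_force'])
d2=snap('scene','s12.png');d=snap('wrist','w12.png')
overlay(d2,[],110,130,260,250,4,'s12f.png'); cv2.imwrite('pics/s12g.png',cv2.imread('pics/s12f.png')[:,:600])
```

```text
28.95 [0.44622402 0.08655308 0.09180098] 0.27475305559140445 [  4.46915618  -4.19816315 -10.94806377]
```

View pics/s12g.png

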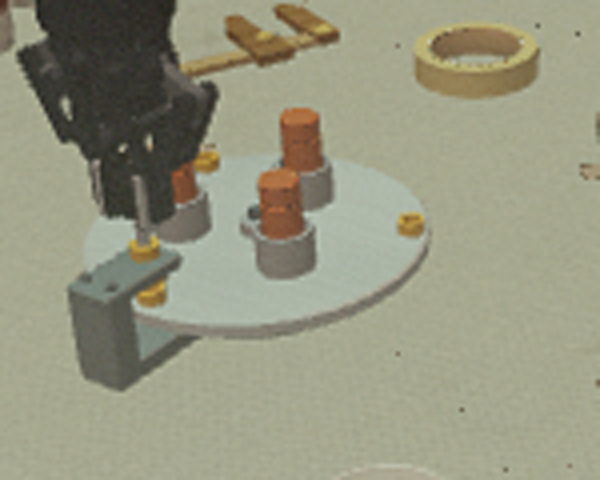

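View pics/w12.png

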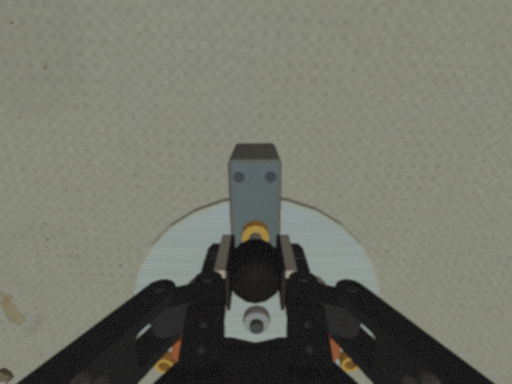

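It's lifted about 19.8 mm and the force still reads as spring load only. I'll nudge it gently onto the stop.

Request:
move_arm --fingers '[-1,-1,-1,-1,-1,-1,-1,-1]' --pt "0 0 -0.3" --pt "0 0 0" --pt "0 0 0" --pt "0 0 -0.2" --pt "0 0 0" --pt "0 0 0" --pt "0 0 0" --pt "0 0 0" --turn '[0,0,0,0,0,0,0,0]'

```text
t: 30.05
tcp_pos: [0.4462, 0.0866, 0.0922]
tcp_rot: [-0.025, 1.0, -0.0, -0.0]
wrist_force: [5.8, -4.0, -12.3]
finger_gap: 0.281
```

Request:
move_arm --fingers '[-1,-1,-1,-1,-1,-1,-1,-1]' --pt "0 0 -0.3" --pt "0 0 0" --pt "0 0 0" --pt "0 0 0" --pt "0 0 0" --pt "0 0 0" --pt "0 0 0" --pt "0 0 0" --turn '[0,0,0,0,0,0,0,0]'

```text
t: 31.05
tcp_pos: [0.4462, 0.0865, 0.0922]
tcp_rot: [-0.025, 1.0, -0.0, -0.0]
wrist_force: [8.1, -4.4, -16.9]
finger_gap: 0.279
```

Request:
move_arm --fingers '[-1,-1,-1,-1,-1,-1,-1,-1]' --pt "0 0 -0.3" --pt "0 0 0" --pt "0 0 0" --pt "0 0 0" --pt "0 0 0" --pt "0 0 0" --pt "0 0 0" --pt "0 0 0" --turn '[0,0,0,0,0,0,0,0]'

```text
t: 32.05
tcp_pos: [0.4461, 0.0865, 0.0922]
tcp_rot: [-0.025, 1.0, -0.0, -0.0]
wrist_force: [10.5, -3.9, -21.2]
finger_gap: 0.276
```

Force rises while the height stays put, so the pin is against its upper stop. I'll ease back slightly, hold, and check.

Request:
move_arm --fingers '[-1,-1,-1,-1,-1,-1,-1,-1]' --pt "0 0 0.3" --pt "0 0 0" --pt "0 0 0" --pt "0 0 0" --pt "0 0 0" --pt "0 0 0" --pt "0 0 0" --pt "0 0 0" --turn '[0,0,0,0,0,0,0,0]'

```text
t: 33.05
tcp_pos: [0.4462, 0.0865, 0.0922]
tcp_rot: [-0.025, 1.0, -0.0, -0.0]
wrist_force: [8.4, -4.3, -17.0]
finger_gap: 0.278
```

Run:
```python
from h import *
s=env.sense(); print(s['t'],s['tcp_pos'],s['finger_gap'],s['wrist_force'])
d2=snap('scene','s13.png'); snap('wrist','w13.png')
cv2.imwrite('pics/s13g.png',cv2.resize(cv2.imread('pics/s13.png'),(800,600),interpolation=2))
```

```text
33.05 [0.44615899 0.08651705 0.09218725] 0.27791214944824916 [  8.39615754  -4.31951873 -17.04539664]
```

View pics/s13g.png

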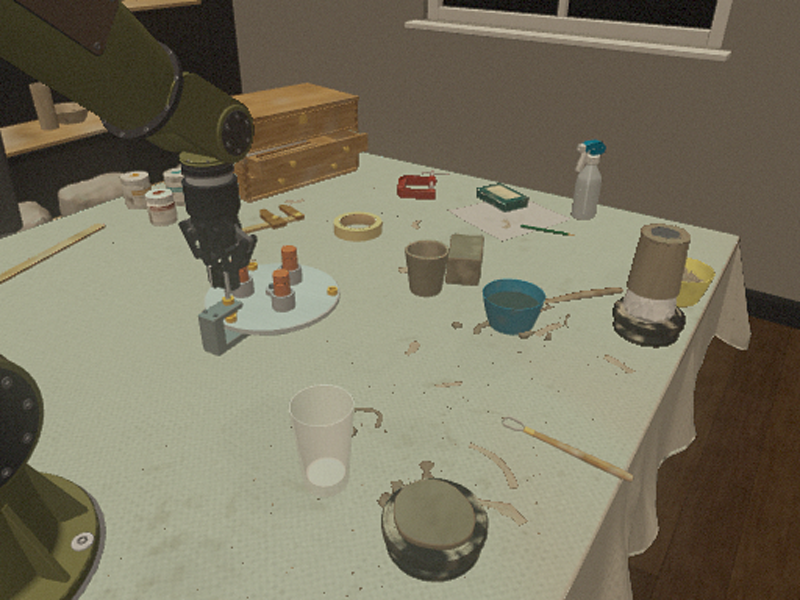

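View pics/w13.png

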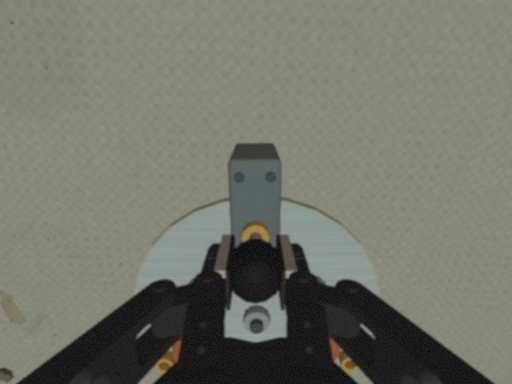

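The knob is held up with the pads around it and the steel pin showing. The plugs are standing in their cups, and the bowl (513,305), beaker (426,268) and loop tool (565,448) have not moved. Handing in.

```bash
python3 -c "
from workcell import env
print(env.hand_in())"
```

```text
the job is handed in; nothing more can be done
None
```

Both loose plugs are standing on the floors of the two empty cups. The index pin is pulled up to its stop, and the gripper is still holding the knob there, so you can turn the wheel.

- **Plugs:** Each plug touched down with 5–8 N at the height expected for the cup floor. In the scene picture they stand level with the plug that was already loaded, which I left alone.
- **Pin:** I gripped the knob with 70 N only after both plugs were in. It rose about 20.2 mm, and further upward commands only raised the force, which is how I know it is on the stop. The last reading was 17 N downward on the wrist, with the height steady.
- **Everything else:** The bowl, beaker and loop tool look unmoved. The job took about 33 s.
- **Disagreements:** The wrist camera and my first station fit differed by up to about 3 mm. I corrected each plug just above its cup rim, by 0.9 mm for the first and 2.5 mm for the second. A side load of about 8 N on the knob remains.

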